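# Free the stuck lid of the cuff-link jar

### The job

The lid of the square glass cuff-link jar in the slate tray is stuck: break it loose with a short firm twist anticlockwise (seen from above), spin it off, and set it down right way up, wholly on the round cork coaster. The jar must stay seated in its well with no hard pressing, pulling or jamming sideways on the glass, so let the hand give way as the lid climbs its thread; do not drop the lid, and leave the vase, bottle opener, reading glasses and watch box where they are.

Things in the scene. Friction and masses are not known exactly. Their poses are not given: they have to be found in the camera images.
- lid: Round brass screw lid, 62 mm across, 24 mm tall, straight ribbed skirt, flat top, 70 g. Origin: centre of its lower rim, z up along the screw axis. Shut, its rim is 2 mm above the jar's flat shoulder (keep fingertips above that). Stuck: it takes 1.1 to 1.5 N m anticlockwise from above to start it; a grip of 60 to 80 N holds. It lets go suddenly 0.3 to 0.8 rad on, then spins almost free.
- lid_top (a point): Centre of the lid's flat top, 24 mm above its lower rim. Turned anticlockwise, the lid climbs some millimetres on its coarse right-hand thread, with under 1 mm of axial play: rise with it by feel, or it presses hard on the glass. It comes free 1.7 to 2.1 rad from shut (two or more grasps); a light lift then brings the lid alone; before that it lifts the jar too.
- jar: Clear glass jar with a few cuff links in it: square body 64 x 64 mm, 58 mm tall to its flat shoulder, then a round threaded neck with a pale springy seal, up to 81 mm. Loose, 0.36 to 0.59 kg. Origin: centre of its underside; x, y square to its sides, z up. It stands in the tray's square well, which keeps it from turning, with about 1.5 mm play on each side.
- tray: Heavy dark slate tray, 200 mm (its x) by 360 mm (its y) and 20 mm thick; does not move. Origin: centre of its underside, z up. The square well, 67 mm wide and 12 mm deep, is centred at y = -100 mm, its floor 8 mm above the underside.
- liner: Thin cork liner, 66 x 66 x 2 mm, lying in the tray's well under the jar; does not move. Origin: centre of its underside.
- coaster: Round cork coaster with a dark wooden edge, 100 mm in diameter, 6 mm thick, does not slip, left or right of the tray. Origin: centre of its underside. The lid goes here.
- vase: Blue glazed bud vase, empty, 72 mm in diameter at the belly, 125 mm tall, standing loose on the tray. Origin: centre of its foot. Bystander.
- opener: Chrome bottle opener lying loose on the tray, about 112 mm long, 6 mm thick, flat handle 13 mm wide with a 38 mm ring at its +x end. Origin: underside, 24 mm short of the ring's centre. Bystander.
- glasses: Steel reading glasses standing open on the dresser, 126 mm wide (y), temples 138 mm long towards +x, 42 mm tall. Origin: on the dresser under the bridge. Bystander.
- watch_box: Dark wooden watch box, 110 x 170 x 73 mm, closed, loose on the dresser on the other side of the tray from the coaster. Origin: centre of its underside. Bystander.
Not all that is in view belongs to the job. Several things have the shape of the lid; the one meant has the colours described above.

How it is judged:
On the way, in this order (a step that is already met when the one before it is completed fails the run):
1. the lid is broken loose: turned at least 0.45 rad in the jar, still on its thread, the jar seated in its well (angle between the x axis of lid and the x axis of jar, either way round above 0.45 rad and z of lid in the frame of jar below 0.069 m and z of jar in the frame of tray below 0.0125 m and angle between jar's own z axis and vertical below 0.05 rad), for 0.05 s.
2. the lid is unscrewed and lifted clear above the jar, right way up, the jar still seated in its well (z of lid in the frame of jar above 0.085 m and angle between lid's own z axis and vertical below 0.35 rad and z of jar in the frame of tray below 0.0125 m and angle between jar's own z axis and vertical below 0.05 rad), for 0.1 s.
At the end, for the whole second after the job is handed in: The lid lies at rest, right way up (within 0.06 rad) and flat on the cork coaster, its centre within 19 mm of the coaster's centre; the jar stands seated in its well (within 2.5 mm of the well's floor, upright within 0.05 rad) (horizontal distance between lid and coaster below 0.019 m and angle between lid's own z axis and vertical below 0.06 rad and z of lid in the frame of coaster between 0.004 and 0.008 m and linear speed of each of lid, jar below 0.02 m/s and z of jar in the frame of tray below 0.0125 m and angle between jar's own z axis and vertical below 0.05 rad); the robot touches nothing.
It fails at once if the glass is overloaded: the jar is pressed down on the liner with more than 45 N or jammed in the tray's well with more than 80 N in all, or the robot itself presses on the jar with more than 15 N (contact force between jar and liner above 45 N or contact force between jar and tray above 80 N or contact force between any of the fingers, the arm and jar above 15 N).
It fails at once if the jar is pulled more than 6 mm up out of its well or tipped by more than 0.15 rad (z of jar in the frame of tray above 0.016 m or angle between jar's own z axis and vertical above 0.15 rad).
It fails at once if the lid is dropped: it moves faster than 0.5 m/s while the fingers do not hold it (linear speed of lid above 0.5 m/s and contact force between the fingers and lid below 0.2 N).
It fails at once if the vase, bottle opener, reading glasses or watch box is moved by more than 20 mm, or the vase tipped by more than 0.2 rad (distance of any of vase, opener, glasses, watch_box from where it was at the start of the episode above 0.02 m or angle between vase's own z axis and vertical above 0.2 rad).
It also fails if it takes over 69 s, if anything falls off the work surface, if the arm or the gripper's body presses on something with over 40 N, if the wrist force passes 120 N, or if a joint passes its speed limit or range.

### The arm

A 6-joint arm with a two-finger parallel gripper is mounted at the origin on the work surface. World frame = base frame: x ahead of the robot, y to its left, z up, the work surface at z = 0. Lengths are in m, angles in rad, forces in N, time in s.
With the tool pointing down it reaches from about 0.425 to 0.95 m from the base axis. Payload 3.5 kg.
Tool frame: the origin (TCP) lies midway between the tips of the shut fingers; the grasp point (between the pads) lies 19 mm behind it; z points along the fingers, y is the line along which they close (so a half turn about z gives the same grasp; the last joint's range is limited). The gripper opens to 85 mm and grips with 20 to 120 N. Pads are 22 mm wide; open, the fingers measure 114 mm over their backs; the gripper's body (76 mm by 85 mm) begins 54 mm behind the grasp point. The pads swing forward as they close: fully open they stand 13 mm farther back than shut.
Start: joints at [-1.419, 0.286, 1.577, -0, 1.279, -0.15], TCP at [0.201, -0.644, 0.231] pointing down, gripper open.
Joint ranges: [-2.77, 2.77], [-0.9, 2.22], [0.21, 2.48], [-1.53, 4.67], [0.24, 2.81], [-2.84, 2.84]. Speed limits (rad/s): [2.79, 2.79, 3.14, 3.14, 3.14, 3.14].

### API

Orientations are given as a unit quaternion [x, y, z, w].
In Python, from plant import ctrl, cams, order gives the robot as it stands.
- The arm moves only by the tool move_arm, never from a script. Its argument "plan" is one flat list of numbers, 7 for each row, row after row: the shift along the world's x, y, z in mm, then the turn, a rotation vector about the world's x, y, z in degrees, then the finger opening in mm, from 0 to 85.4. A call has 1 to 12 rows; each row shifts and turns the commanded pose from where the row before left it; what a row does not reach is not made up. A row lasts 1/10 s, in which the tool goes at most 50 mm and 8.59 degrees, less where a joint would pass 70% of its speed; a pose out of reach is approached as far as the arm can. A call is refused whole if a number of a shift passes 50 or a number of a turn 8.59, either way. A call with a gripper value outside its range is refused whole. The fingers move at their own pace and stop on an object; "newtons" is the grip in N (left out, the last holds). Time passes only in rows, so rows that do not move let the fingers close. It gives the time, the measured TCP pose, the force, the opening and the grip force at its end, in the units of the state.
- ctrl.get_state(): the state, without advancing time (a new reading comes with each control period).
- cams.read_camera(name): name is "scene" or "top" or "wrist"; returns a dict with "color" (384x512x3 uint8, red, green, blue), "fov_y" (degrees; the focal length in pixels is half the picture's height over the tangent of half this angle, whatever the lens; pixels are square), "cx", "cy" (the principal point, pixels), "origin" and "orientation" of the camera in the world; the wrist camera has in their place "T_tool_cam" (4x4, takes a point from camera to tool coordinates, whose origin is the TCP and whose axes are the flange's). Camera axes: x right, y up, looking along -z (the intrinsics and any distortion apply to the point x, -y, -z); pixel columns grow to the right and rows downward; lengths in m; the calibration is good to about 2 mm. A picture is of the moment at which its call begins: read the wrist's pose just before it. There is no depth.
- order.sign_off(): hands the job in; it is judged then, once.
The state is a dict: "time": time; "qpos": joint angles; "dq": joint speeds; "joint_efforts": joint torques, N m; "eef_pos": TCP position; "tcp_rot": TCP orientation; "contact_force": force on the tool from outside, world axes, zero at the start; "wrist_torque": the same for the moment, N m; "opening": opening from 0.0 (shut) to 1.0 (fully open); "finger_force": force on a finger pad.
Only numpy, scipy, OpenCV 4.12 (cv2) and the standard library are available. Lean on these libraries where they do the work, as an engineer would, in place of code of your own. Each camera call takes 0.05 s, during which the arm holds its last target. There are 200 camera calls.

## Working session

There is one attempt and no reset: what is moved stays moved. The work goes in short steps, Python scripts to look and compute and a tool call to move; the robot and the scene stay as the last step left them, time stands still between calls to the robot, and variables do not carry over. Pictures are saved under pics/ and viewed, at most 10 in all, crops included, and the job is handed in when it is done.

Besides the shell and the picture viewer there is one more tool, called after "Request:" as name(argument=value, ...) on one line, values as JSON. move_arm: Moves the arm, as the interface text tells. Its arguments: {"type":"object","properties":{"plan":{"type":"array","items":{"type":"number"}},"newtons":{"type":"number"}},"required":["plan"]}

```bash
ls; mkdir -p pics; cat > h.py <<'E'
import numpy as np, cv2, json
from scipy.spatial.transform import Rotation as R
from plant import ctrl, cams, order
def grab(n):
    s=ctrl.get_state(); c=cams.read_camera(n)
    if 'T_tool_cam' in c:
        T=np.eye(4);T[:3,:3]=R.from_quat(s['tcp_rot']).as_matrix();T[:3,3]=s['eef_pos']
        M=T@np.array(c['T_tool_cam'])
    else:
        M=np.eye(4);M[:3,:3]=R.from_quat(c['orientation']).as_matrix();M[:3,3]=c['origin']
    f=c['color'].shape[0]/2/np.tan(np.radians(c['fov_y'])/2)
    return c,M,f
def toplane(c,M,f,u,v,z):
    d=M[:3,:3]@np.array([(u-c['cx'])/f,-(v-c['cy'])/f,-1])
    return M[:3,3]+d*(z-M[2,3])/d[2]
def proj(c,M,f,p):
    q=M[:3,:3].T@(np.array(p)-M[:3,3]); return c['cx']+f*q[0]/-q[2], c['cy']-f*q[1]/-q[2]
def save(c,n,s=1):
    cv2.imwrite('pics/'+n,cv2.resize(c['color'][:,:,::-1],None,fx=s,fy=s))
E
python3 - <<'E'
from h import *
a=grab('top');b=grab('scene')
for x in(a,b): print({k:v for k,v in x[0].items() if k!='color'})
save(a[0],'top.png',1.5);save(b[0],'scene.png',1.5)
print(ctrl.get_state())
E
```

```text
pics
{'fov_y': 48.42818268330369, 'cx': 253.52648760183868, 'cy': 190.80439857656086, 'origin': array([0.35658888, 0.03047104, 1.1157013 ]), 'orientation': array([ 0.05108263, -0.04542417, -0.70212616,  0.70876376])}
{'fov_y': 53.09234646962176, 'cx': 252.24367000344168, 'cy': 187.3127638259387, 'origin': array([ 1.01416394, -0.80883612,  0.7346943 ]), 'orientation': array([0.45533593, 0.13017382, 0.24835527, 0.84501102])}
{'time': 0.1, 'qpos': array([-1.41897832e+00,  2.87074958e-01,  1.57804560e+00, -4.00045834e-05,
        1.27858297e+00, -1.49983496e-01]), 'dq': array([-0.00058286, -0.00089519, -0.0029148 , -0.00056257, -0.00041849,
       -0.00264127]), 'joint_efforts': array([ 6.99271186e-04, -4.07296550e+01, -2.93700886e+01, -1.32770328e-04,
        3.41823878e-03, -4.06222810e-06]), 'eef_pos': array([ 0.20057593, -0.64388596,  0.23007879]), 'tcp_rot': array([ 9.88634650e-01,  1.50334344e-01, -2.01163737e-05, -1.05541813e-03]), 'contact_force': array([ 0.44192621, -0.33745628,  0.66570998]), 'wrist_torque': array([-0.0311621 ,  0.00513986,  0.0098138 ]), 'finger_force': 0.0, 'opening': 1.0031923009314818}
```

View pics/top.png

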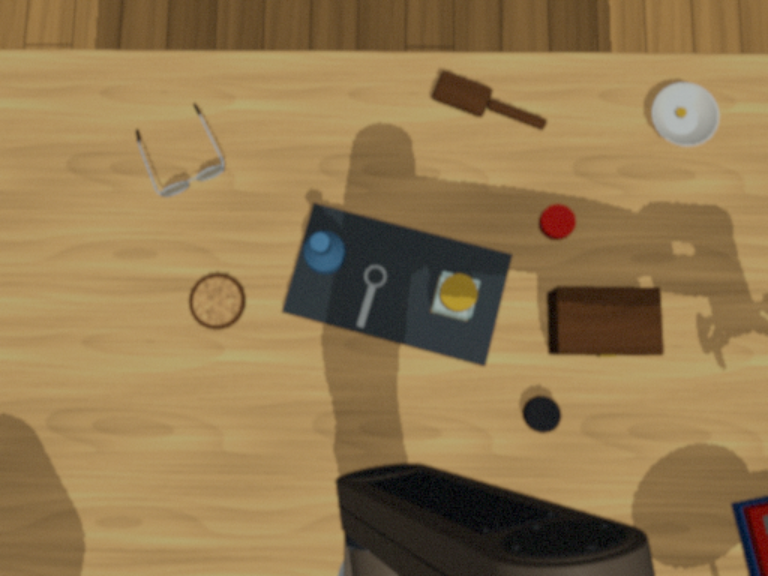

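View pics/scene.png

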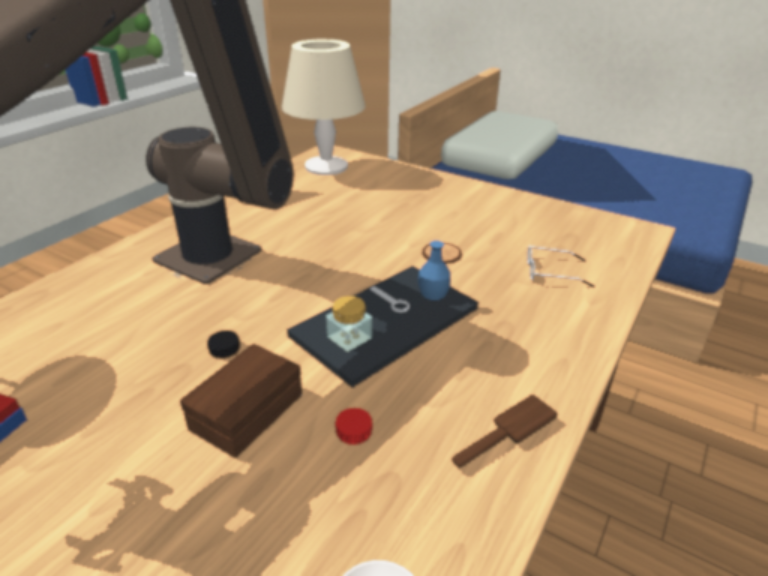

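Top view (×1.5): the brass lid is on the square glass jar at (458,293). Also round and lid-shaped are a red one at (557,222) and a black one at (542,414), both lying on the dresser. Only the one at (458,293) is brass and sits on the jar in the slate tray. The coaster is at (217,301), the vase at (323,250), the opener at (370,295), and the watch box at (606,321).

```bash
python3 - <<'E'
from h import *
def big(m):
    cs,_=cv2.findContours(m.astype(np.uint8),0,2); return max(cs,key=cv2.contourArea)
for n in('top','scene'):
    c,M,f=grab(n); im=c['color']; hsv=cv2.cvtColor(im,cv2.COLOR_RGB2HSV)
    m=cv2.inRange(hsv,(17,150,90),(32,255,255))
    roi=np.zeros_like(m)
    if n=='top': roi[175:220,280:330]=1
    else: roi[190:230,210:255]=1
    k=big(m*roi>0); (u,v),(w,h),a=cv2.minAreaRect(k); e=cv2.fitEllipse(k)
    print(n,'lid',cv2.boundingRect(k),e, toplane(c,M,f,*e[0],.094))
    x0,y0=(250,160) if n=='top' else (195,175)
    cv2.imwrite(f'pics/crop_{n}.png',cv2.resize(im[y0:y0+75,x0:x0+100,::-1],None,fx=4,fy=4))
    if n=='top':
        t=cv2.inRange(hsv,(0,0,0),(179,140,75)); r=np.zeros_like(t); r[130:248,180:348]=1
        k=big(cv2.morphologyEx(t*r,cv2.MORPH_CLOSE,np.ones((15,15)))>0); rc=cv2.boxPoints(cv2.minAreaRect(k))
        P=np.array([toplane(c,M,f,*p,.02) for p in rc]);print('tray',P[:,:2],np.linalg.norm(np.diff(P,axis=0),axis=1))
        g=cv2.cvtColor(im,cv2.COLOR_RGB2GRAY); r=np.zeros_like(g); r[175:228,118:172]=1
        k=big((g<125)*r>0); e=cv2.fitEllipse(k); print('coaster',e,toplane(c,M,f,*e[0],.006))
        q=[toplane(c,M,f,e[0][0]+s*e[1][0]/2,e[0][1],.006) for s in(-1,1)];print(np.linalg.norm(q[0]-q[1]))
E
cd pics; python3 -c "
import cv2,numpy as np
cv2.imwrite('crops.png',np.hstack([cv2.imread('crop_top.png'),cv2.imread('crop_scene.png')]))"
```

```text
top lid (294, 182, 24, 25) ((305.3787536621094, 194.56015014648438), (22.387611389160156, 23.707292556762695), 29.999732971191406) [ 0.48895231 -0.08571765  0.094     ]
tray [[ 0.46053699  0.20760162]
 [ 0.65474144  0.1634478 ]
 [ 0.56475552 -0.1871929 ]
 [ 0.37517492 -0.13562601]] [0.19916056 0.36200327 0.19646869]
coaster ((144.4673309326172, 200.22280883789062), (37.35814666748047, 38.517059326171875), 43.9166259765625) [0.48161117 0.32569672 0.006     ]
0.09809385006460655
scene lid (223, 199, 13, 8) ((228.3423309326172, 202.45521545410156), (4.817096710205078, 13.09509563446045), 70.06804656982422) [ 0.48084115 -0.09309173  0.094     ]
```

View pics/crops.png

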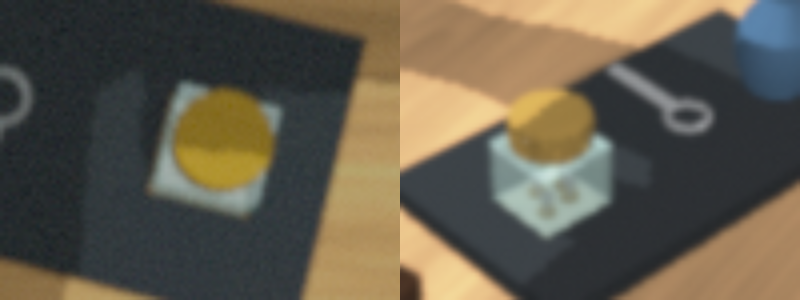

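Crop: the brass lid sits on the clear square jar in the tray. Lid position (0.489, -0.086) agrees with the well position computed from the tray outline, so I'm moving above it.

Request:
move_arm(plan=[21,42,0,0,0,-1,85,21,42,0,0,0,-1,85,21,42,0,0,0,-1,85,21,42,0,0,0,-1,85,21,42,0,0,0,-1,85,21,42,0,0,0,-1,85,21,42,0,0,0,-1,85,21,42,0,0,0,-1,85,21,42,0,0,0,-1,85,21,42,0,0,0,-1,85,21,42,0,0,0,-1,85,21,42,0,0,0,-1,85], newtons=75)

```text
time: 1.4
eef_pos: [0.4531, -0.1386, 0.2314]
tcp_rot: [0.999, 0.046, 0.0, 0.0]
contact_force: [0.5, -0.4, 0.2]
opening: 0.994
finger_force: 0.0
```

Request:
move_arm(plan=[18,27,0,0,0,0,85,18,27,0,0,0,0,85,0,0,0,0,0,0,85,0,0,0,0,0,0,85])

```text
time: 1.8
eef_pos: [0.4886, -0.0859, 0.231]
tcp_rot: [0.999, 0.047, -0.0, 0.0]
contact_force: [-0.1, -0.1, -0.3]
opening: 0.993
finger_force: 0.0
```

```bash
python3 - <<'E'
from h import *
c,M,f=grab('wrist'); save(c,'w1.png',1); s=ctrl.get_state();print(s['qpos'],s['eef_pos'],M[:3,3],proj(c,M,f,(.489,-.0857,.094)))
E
```

```text
[-3.80081862e-01 -1.15520996e-01  2.00690060e+00 -4.30746269e-04
  1.25077322e+00  1.09809624e+00] [ 0.48837672 -0.08656581  0.23109064] [ 0.56107914 -0.07824598  0.37258637] (np.float64(256.26156120733987), np.float64(181.69643740457445))
```

View pics/w1.png

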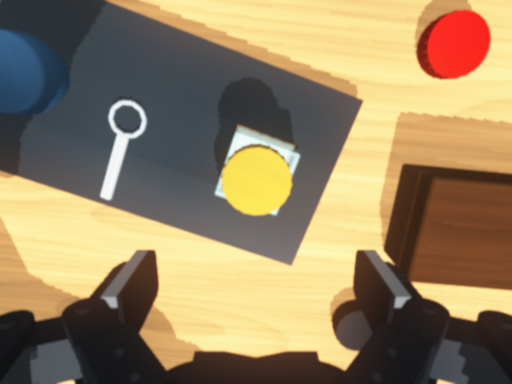

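Wrist view: brass lid centred near (257,181), close to the predicted pixel (256,182). Opener at (120,145), watch box at (460,230).

```bash
cat >> h.py <<'E'
def lid(z):
    c,M,f=grab('wrist'); hsv=cv2.cvtColor(c['color'],cv2.COLOR_RGB2HSV)
    m=cv2.inRange(hsv,(20,190,150),(32,255,255))
    cs,_=cv2.findContours(m,0,2); k=max(cs,key=cv2.contourArea); e=cv2.fitEllipse(cv2.convexHull(k))
    p=toplane(c,M,f,*e[0],z); d=np.linalg.norm(toplane(c,M,f,e[0][0]+e[1][1]/2,e[0][1],z)-p)*2
    print('lid px',e,'pos',p,'dia',d,'tcp',ctrl.get_state()['eef_pos'])
E
python3 -c "
from h import *
lid(.094)"
```

```text
Traceback (most recent call last):
  File "h.py", line 23, in lid
    cs,_=cv2.findContours(m,0,2); k=max(cs,key=cv2.contourArea); e=cv2.fitEllipse(cv2.convexHull(k))
                                    ~~~^^^^^^^^^^^^^^^^^^^^^^^^
ValueError: max() iterable argument is empty
```

```bash
python3 -c "
from h import *
c,M,f=grab('wrist'); hsv=cv2.cvtColor(c['color'],cv2.COLOR_RGB2HSV)
print(hsv[181,240:280:8],hsv[150:215:8,257],hsv[240,250],hsv[215:222,257])"
sed -i 's/(20,190,150),(32,255,255)/(15,130,90),(35,255,255)/' h.py
python3 -c "
from h import *
lid(.094)"
```

```text
[[ 26 166 251]
 [ 26 166 251]
 [ 26 164 252]
 [ 26 165 251]
 [ 26 165 251]] [[ 26 163 251]
 [ 26 164 250]
 [ 26 167 250]
 [ 26 166 251]
 [ 26 164 252]
 [ 26 163 252]
 [ 26 165 252]
 [ 27 162 253]
 [ 20 135 217]] [  0  15 119] [[ 18  85 153]
 [ 15  35 115]
 [ 10  21 110]
 [  8  19 109]
 [  8  19 109]
 [  8  18 111]
 [ 10  21 110]]
lid px ((445.0848693847656, 187.2670135498047), (135.1011505126953, 206.18441772460938), 9.646766662597656) pos [ 0.49837202 -0.24978936  0.094     ] dia 0.1780278453567811 tcp [ 0.48822414 -0.08732833  0.23123262]
```

```bash
sed -i 's/(15,130,90),(35,255,255)/(23,148,150),(32,255,255)/' h.py
python3 -c "
from h import *
lid(.094);lid(.094)"
```

```text
lid px ((254.70330810546875, 180.27622985839844), (66.56660461425781, 68.62372589111328), 88.50051879882812) pos [ 0.48978038 -0.08567173  0.094     ] dia 0.05888811084202765 tcp [ 0.48826899 -0.08733826  0.23128434]
lid px ((254.6486053466797, 180.3045196533203), (66.4670639038086, 68.63516998291016), 88.74588012695312) pos [ 0.48979814 -0.08563617  0.094     ] dia 0.05891030620700729 tcp [ 0.48833972 -0.08733096  0.23135761]
```

Request:
move_arm(plan=[1,1,-40,0,0,0,85,0,0,-40,0,0,0,85,0,0,-40,0,0,0,85,0,0,-30,0,0,0,85,0,0,-15,0,0,0,85,0,0,0,0,0,0,85,0,0,0,0,0,0,85])

```text
time: 2.8
eef_pos: [0.4899, -0.086, 0.0668]
tcp_rot: [0.999, 0.046, 0.0, 0.0]
contact_force: [0.7, -0.5, -0.2]
opening: 0.995
finger_force: 0.0
```

```bash
python3 -c "
from h import *
c,M,f=grab('wrist'); save(c,'w2.png',1); s=ctrl.get_state();print(s['eef_pos'],s['contact_force'],proj(c,M,f,(.489,-.0857,.094)))
q=R.from_quat(s['tcp_rot']).as_matrix();
b=grab('scene');cv2.imwrite('pics/s2.png',cv2.resize(b[0]['color'][150:260,180:290,::-1],None,fx=5,fy=5))"
```

```text
[ 0.49056461 -0.08617798  0.06759522] [-0.04578116  0.19013208  0.62879163] (np.float64(256.7121966135463), np.float64(290.9649711275544))
```

View pics/s2.png

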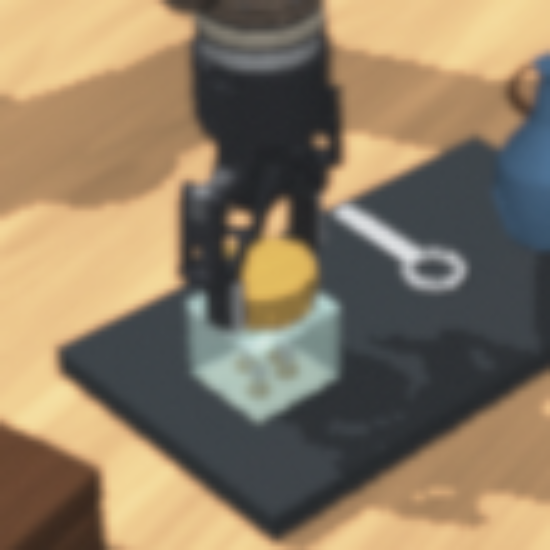

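View pics/w2.png

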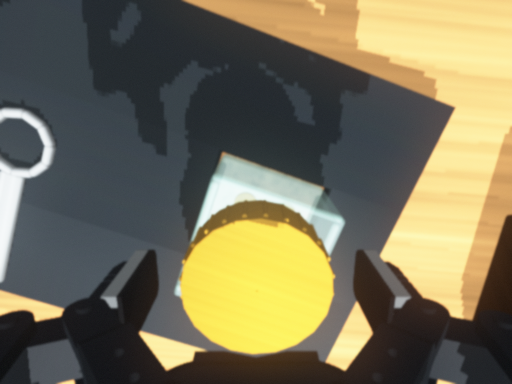

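The lid is centred between the pads at (257,287) in the wrist view, pads clear of the glass. Closing.

Request:
move_arm(plan=[0,0,0,0,0,0,66,0,0,0,0,0,0,66,0,0,0,0,0,0,60,0,0,0,0,0,0,55,0,0,0,0,0,0,55,0,0,0,0,0,0,55], newtons=75)

```text
time: 3.5
eef_pos: [0.4909, -0.0859, 0.0678]
tcp_rot: [0.999, 0.046, 0.001, 0.001]
contact_force: [-1.1, 0.2, 5.4]
opening: 0.708
finger_force: 79.5
```

Request:
move_arm(plan=[0,0,0,0,0,4,50,0,0,0,0,0,4,50], newtons=78)

```text
time: 3.7
eef_pos: [0.4907, -0.0859, 0.0678]
tcp_rot: [0.993, 0.117, 0.001, 0.001]
contact_force: [-2.3, 0.0, 6.3]
opening: 0.705
finger_force: 82.4
```

```bash
cat > st.py <<'E'
from h import *
s=ctrl.get_state(); m=R.from_quat(s['tcp_rot']).as_matrix()
print('yaw',np.degrees(np.arctan2(m[1,0],m[0,0])).round(1),'q6',s['qpos'][5].round(2),'F',s['contact_force'].round(1),'T',s['wrist_torque'].round(2),'op',s['opening'].round(3),'pos',s['eef_pos'].round(4))
E
python3 st.py
```

```text
Traceback (most recent call last):
  File "st.py", line 3, in <module>
    print('yaw',np.degrees(np.arctan2(m[1,0],m[0,0])).round(1),'q6',s['qpos'][5].round(2),'F',s['contact_force'].round(1),'T',s['wrist_torque'].round(2),'op',s['opening'].round(3),'pos',s['eef_pos'].round(4))
                                                                                                                                                              ^^^^^^^^^^^^^^^^^^
AttributeError: 'float' object has no attribute 'round'
```

```bash
sed -i "s/s\['opening'\].round(3)/s['opening']/" st.py; python3 st.py
```

```text
yaw 13.4 q6 0.96 F [-2.3  0.   6.3] T [-0.06  0.3  -0.39] op 0.705160840360709 pos [ 0.4907 -0.0859  0.0678]
```

Request:
move_arm(plan=[0,0,0,0,0,5,50,0,0,0,0,0,5,50])

```text
time: 3.9
eef_pos: [0.4904, -0.0856, 0.0679]
tcp_rot: [0.98, 0.2, 0.001, -0.0]
contact_force: [-4.2, 1.2, 8.7]
opening: 0.701
finger_force: 82.7
```

```bash
python3 st.py
```

```text
yaw 23.1 q6 0.79 F [-4.2  1.2  8.7] T [-0.02  0.52 -1.31] op 0.7009974841748283 pos [ 0.4904 -0.0856  0.0679]
```

Request:
move_arm(plan=[0,0,0.3,0,0,5,50,0,0,0.3,0,0,5,50])

```text
time: 4.1
eef_pos: [0.4908, -0.086, 0.0688]
tcp_rot: [0.958, 0.287, 0.001, 0.001]
contact_force: [-3.1, 1.7, 11.4]
opening: 0.698
finger_force: 83.1
```

```bash
python3 st.py
```

```text
yaw 33.4 q6 0.61 F [-3.1  1.7 11.4] T [ 0.23  0.52 -0.08] op 0.698493029512336 pos [ 0.4908 -0.086   0.0688]
```

Request:
move_arm(plan=[0,0,0.7,0,0,5,50,0,0,0.5,0,0,5,50])

```text
time: 4.3
eef_pos: [0.4904, -0.0856, 0.0692]
tcp_rot: [0.929, 0.37, 0.001, 0.0]
contact_force: [-0.8, -0.4, 3.1]
opening: 0.704
finger_force: 82.9
```

```bash
python3 st.py
```

```text
yaw 43.5 q6 0.43 F [-0.8 -0.4  3.1] T [-0.01  0.18 -0.03] op 0.7039818330383225 pos [ 0.4904 -0.0856  0.0692]
```

Request:
move_arm(plan=[0,0,0.5,0,0,6,50,0,0,0.5,0,0,6,50])

```text
time: 4.5
eef_pos: [0.49, -0.0854, 0.0698]
tcp_rot: [0.885, 0.466, 0.0, 0.0]
contact_force: [-0.6, 0.2, 3.5]
opening: 0.702
finger_force: 83.0
```

```bash
python3 st.py
```

```text
yaw 55.5 q6 0.22 F [-0.6  0.2  3.5] T [ 0.11  0.13 -0.03] op 0.7021125642667463 pos [ 0.49   -0.0854  0.0698]
```

Force is steady at about 3 N, so I'm keeping this ratio.

Request:
move_arm(plan=[0,0,0.5,0,0,6,50,0,0,0.5,0,0,6,50,0,0,0.5,0,0,6,50])

```text
time: 4.8
eef_pos: [0.4895, -0.0851, 0.0707]
tcp_rot: [0.801, 0.598, 0.0, -0.001]
contact_force: [-1.9, 1.5, 1.2]
opening: 0.699
finger_force: 83.4
```

```bash
python3 st.py
```

```text
yaw 73.5 q6 -0.09 F [-1.9  1.5  1.2] T [ 0.15  0.09 -0.12] op 0.698736273139278 pos [ 0.4895 -0.0851  0.0707]
```

Request:
move_arm(plan=[0,0,0.5,0,0,6,50,0,0,0.5,0,0,6,50,0,0,0.5,0,0,6,50])

```text
time: 5.1
eef_pos: [0.4889, -0.0848, 0.0717]
tcp_rot: [0.698, 0.716, -0.0, -0.001]
contact_force: [-1.4, 1.2, -0.2]
opening: 0.704
finger_force: 83.7
```

```bash
python3 st.py
```

```text
yaw 91.5 q6 -0.4 F [-1.4  1.2 -0.2] T [ 0.17  0.18 -0.03] op 0.7038566014768983 pos [ 0.4889 -0.0848  0.0717]
```

Request:
move_arm(plan=[0,0,0.5,0,0,6,50,0,0,0.4,0,0,6,50,0,0,0.4,0,0,6,50])

```text
time: 5.4
eef_pos: [0.4883, -0.0846, 0.0726]
tcp_rot: [0.577, 0.817, -0.0, -0.002]
contact_force: [-2.1, 1.2, -0.2]
opening: 0.705
finger_force: 83.7
```

```bash
python3 st.py
```

```text
yaw 109.5 q6 -0.72 F [-2.1  1.2 -0.2] T [ 0.19  0.35 -0.07] op 0.7048706647058905 pos [ 0.4883 -0.0846  0.0726]
```

Request:
move_arm(plan=[0,0,0.4,0,0,6,50,0,0,0.4,0,0,6,50,0,0,0.4,0,0,6,50])

```text
time: 5.7
eef_pos: [0.4877, -0.0846, 0.0735]
tcp_rot: [0.442, 0.897, -0.0, -0.003]
contact_force: [-2.5, 1.0, 0.7]
opening: 0.704
finger_force: 83.7
```

```bash
python3 st.py
```

```text
yaw 127.5 q6 -1.03 F [-2.5  1.   0.7] T [ 0.12  0.48 -0.11] op 0.7039820688259182 pos [ 0.4877 -0.0846  0.0735]
```

Request:
move_arm(plan=[0,0,0.3,0,0,6,50,0,0,0.3,0,0,6,50,0,0,0.5,0,0,0,50,0,0,0.5,0,0,0,50])

```text
time: 6.1
eef_pos: [0.4887, -0.0851, 0.0754]
tcp_rot: [0.349, 0.937, -0.0, -0.001]
contact_force: [-2.4, -0.3, -2.7]
opening: 0.703
finger_force: 84.1
```

```bash
python3 st.py
```

```text
yaw 139.2 q6 -1.24 F [-2.4 -0.3 -2.7] T [ 0.05  0.25 -0.03] op 0.7031660331138236 pos [ 0.4887 -0.0851  0.0754]
```

Request:
move_arm(plan=[0,0,0.5,0,0,0,50,0,0,0,0,0,0,50])

```text
time: 6.3
eef_pos: [0.4894, -0.0853, 0.0765]
tcp_rot: [0.348, 0.937, 0.0, -0.0]
contact_force: [-2.7, 0.9, -1.1]
opening: 0.703
finger_force: 84.1
```

```bash
python3 st.py
```

```text
yaw 139.2 q6 -1.24 F [-2.7  0.9 -1.1] T [ 0.1   0.24 -0.04] op 0.7034172814941131 pos [ 0.4894 -0.0853  0.0765]
```

Request:
move_arm(plan=[0,0,0.7,0,0,0,50,0,0,0.7,0,0,0,50,0,0,0,0,0,0,50])

```text
time: 6.6
eef_pos: [0.4898, -0.0855, 0.0783]
tcp_rot: [0.348, 0.938, 0.0, 0.0]
contact_force: [-1.7, 0.7, -1.3]
opening: 0.703
finger_force: 84.1
```

```bash
python3 st.py
```

```text
yaw 139.3 q6 -1.24 F [-1.7  0.7 -1.3] T [ 0.16  0.32 -0.01] op 0.7030220115096586 pos [ 0.4898 -0.0855  0.0783]
```

The lid weighs on the hand alone, so it is free. Lifting slowly over the neck, then higher.

Request:
move_arm(plan=[0,0,2,0,0,0,50,0,0,3,0,0,0,50,0,0,4,0,0,0,50,0,0,5,0,0,0,50,0,0,8,0,0,0,50,0,0,10,0,0,0,50,0,0,15,0,0,0,50,0,0,20,0,0,0,50,0,0,25,0,0,0,50,0,0,25,0,0,0,50,0,0,25,0,0,0,50,0,0,0,0,0,0,50])

```text
time: 7.8
eef_pos: [0.4922, -0.0864, 0.2256]
tcp_rot: [0.348, 0.938, -0.0, 0.005]
contact_force: [0.1, 0.4, -0.3]
opening: 0.7
finger_force: 84.3
```

```bash
python3 - <<'E'
from h import *
import st
b=grab('scene');cv2.imwrite('pics/s3.png',cv2.resize(b[0]['color'][100:260,150:350,::-1],None,fx=4,fy=4,interpolation=cv2.INTER_CUBIC)[:600])
E
```

```text
yaw 139.3 q6 -1.24 F [ 0.1  0.4 -0.3] T [-0.04 -0.03  0.01] op 0.7001951425633586 pos [ 0.4922 -0.0864  0.2256]
```

View pics/s3.png

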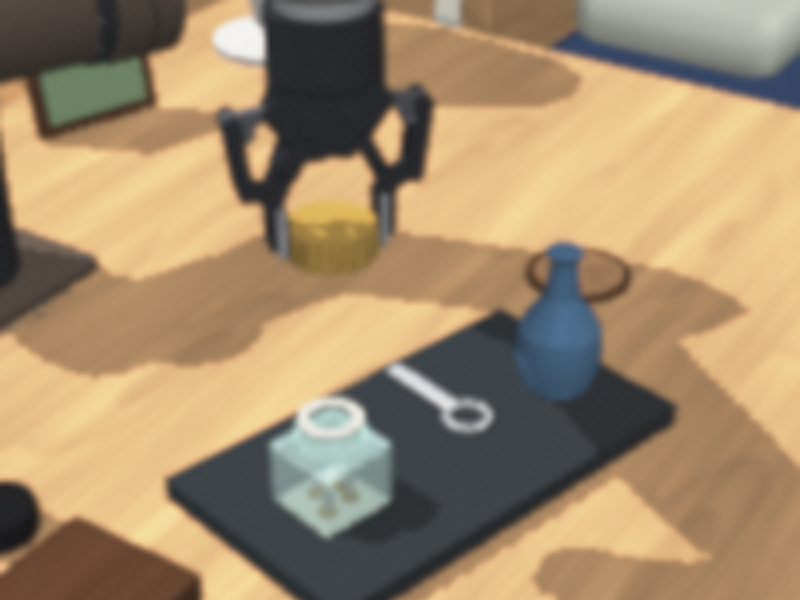

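The lid is held level, and the open jar is seated in its well (crop ~(330,470)). Carrying the lid to the coaster.

Request:
move_arm(plan=[-1,20,0,0,0,0,50,-1,41,0,0,0,0,50,-1,41,0,0,0,0,50,-1,41,0,0,0,0,50,-1,41,0,0,0,0,50,-1,41,0,0,0,0,50,-1,41,0,0,0,0,50,-1,41,0,0,0,0,50,-1,41,0,0,0,0,50,-1,41,0,0,0,0,50,0,23,0,0,0,0,50,0,0,0,0,0,0,50])

```text
time: 9.05
eef_pos: [0.4784, 0.3288, 0.2183]
tcp_rot: [0.346, 0.938, -0.001, -0.001]
contact_force: [0.1, -0.8, -1.0]
opening: 0.7
finger_force: 84.3
```

Request:
move_arm(plan=[0,0,-40,0,0,0,50,0,0,-40,0,0,0,50,0,0,-40,0,0,0,50,0,0,0,0,0,0,50,0,0,0,0,0,0,50])

```text
time: 9.55
eef_pos: [0.4791, 0.3255, 0.0994]
tcp_rot: [0.348, 0.937, -0.001, -0.001]
contact_force: [0.5, 0.0, 0.7]
opening: 0.702
finger_force: 84.4
```

```bash
python3 - <<'E'
from h import *
import st
c,M,f=grab('wrist'); save(c,'w4.png')
print('coaster centre predicted',proj(c,M,f,(.4816,.3257,.006)))
E
```

```text
yaw 139.2 q6 -0.44 F [0.5 0.  0.7] T [-0.03  0.    0.  ] op 0.702447419447789 pos [0.4791 0.3255 0.0994]
coaster centre predicted (np.float64(256.9440490964639), np.float64(199.10533300134279))
```

View pics/w4.png

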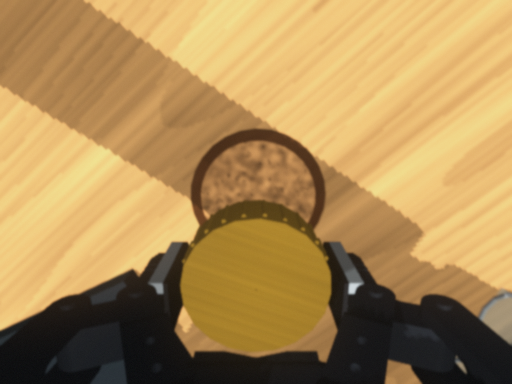

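The coaster appears at (258,195), matching the prediction. Descending.

Request:
move_arm(plan=[1,0,-30,0,0,0,50,1,0,-30,0,0,0,50,0,0,-20,0,0,0,50,0,0,-8,0,0,0,50,0,0,-1,0,0,0,50,0,0,0,0,0,0,50])

```text
time: 10.2
eef_pos: [0.4833, 0.3272, 0.0133]
tcp_rot: [0.348, 0.938, 0.001, 0.001]
contact_force: [-0.3, -0.9, -1.2]
opening: 0.707
finger_force: 84.4
```

Request:
move_arm(plan=[0,0,-1,0,0,0,50,0,0,-1,0,0,0,50,0,0,0,0,0,0,50])

```text
time: 10.5
eef_pos: [0.482, 0.3267, 0.0098]
tcp_rot: [0.348, 0.938, 0.0, 0.0]
contact_force: [-0.4, -0.0, -1.6]
opening: 0.704
finger_force: 84.4
```

Request:
move_arm(plan=[0,0,-1,0,0,0,50,0,0,-1,0,0,0,50,0,0,0,0,0,0,50])

```text
time: 10.8
eef_pos: [0.4815, 0.3265, 0.0069]
tcp_rot: [0.348, 0.938, -0.0, -0.0]
contact_force: [0.3, -0.6, -0.7]
opening: 0.701
finger_force: 84.4
```

Request:
move_arm(plan=[0,0,-1,0,0,0,50,0,0,-0.5,0,0,0,50,0,0,0,0,0,0,50])

```text
time: 11.1
eef_pos: [0.4816, 0.3265, 0.0055]
tcp_rot: [0.348, 0.938, -0.0, -0.0]
contact_force: [0.1, 0.3, -0.5]
opening: 0.7
finger_force: 84.4
```

Request:
move_arm(plan=[0,0,-0.7,0,0,0,50,0,0,-0.5,0,0,0,50,0,0,0,0,0,0,50])

```text
time: 11.4
eef_pos: [0.4817, 0.3265, 0.0044]
tcp_rot: [0.348, 0.938, -0.0, -0.0]
contact_force: [0.0, 0.3, -0.6]
opening: 0.707
finger_force: 84.6
```

Request:
move_arm(plan=[0,0,-0.4,0,0,0,50,0,0,-0.3,0,0,0,50,0,0,0,0,0,0,50])

```text
time: 11.7
eef_pos: [0.4817, 0.3265, 0.0043]
tcp_rot: [0.348, 0.938, -0.0, -0.0]
contact_force: [-2.9, -1.6, 6.0]
opening: 0.701
finger_force: 85.1
```

Contact at 6 N. Opening straight and going up.

Request:
move_arm(plan=[0,0,0,0,0,0,62,0,0,0,0,0,0,66,0,0,0,0,0,0,75,0,0,0,0,0,0,85,0,0,0,0,0,0,85,0,0,5,0,0,0,85,0,0,15,0,0,0,85,0,0,40,0,0,0,85,0,0,40,0,0,0,85,0,0,40,0,0,0,85,0,0,0,0,0,0,85,0,0,0,0,0,0,85])

```text
time: 12.9
eef_pos: [0.4827, 0.3271, 0.1466]
tcp_rot: [0.348, 0.938, 0.002, 0.002]
contact_force: [0.3, -0.2, -0.6]
opening: 0.993
finger_force: 0.0
```

```bash
python3 - <<'E'
from h import *
lid(.030)
c,M,f=grab('wrist'); b=grab('scene')[0]
cv2.imwrite('pics/end.png',np.hstack([cv2.resize(c['color'],(400,300)),cv2.resize(b['color'],(400,300))])[:,:,::-1])
E
```

```text
Traceback (most recent call last):
  File "h.py", line 23, in lid
    cs,_=cv2.findContours(m,0,2); k=max(cs,key=cv2.contourArea); e=cv2.fitEllipse(cv2.convexHull(k))
                                    ~~~^^^^^^^^^^^^^^^^^^^^^^^^
ValueError: max() iterable argument is empty
```

```bash
python3 - <<'E'
from h import *
c,M,f=grab('wrist'); b=grab('scene')[0]
cv2.imwrite('pics/end.png',np.hstack([cv2.resize(c['color'],(400,300)),cv2.resize(b['color'],(400,300))])[:,:,::-1])
E
```

```text
(no output)
```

View pics/end.png

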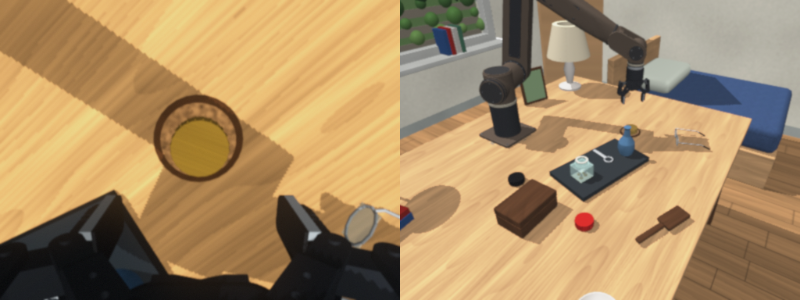

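The lid lies flat inside the coaster's ring (left half: lid at (200,147), ring at (198,138), part of that offset being parallax). The jar and the bystanders are in place and the gripper is clear.

```bash
python3 -c "
from plant import order
print(order.sign_off())"
```

```text
the job is handed in; nothing more can be done
None
```

The lid was broken loose, unscrewed and set down right way up on the cork coaster, with the jar still in its well and the bystanders untouched in the last pictures; the job is handed in, and the sign-off returned no verdict.

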